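Fetch the boxed-in printing block

TASK

The printing block on the wooden colour stand is boxed in by three colour jars: first move all three jars, upright, into the grey side tray, leaving the block where it is, then set the block upright and squarely in the middle of the green rectangle on the proofing board, its handle along the rectangle's long side (either way round). Only when the block is in place and let go, put each jar back upright in the middle of the tile of its own colour; drop nothing, and leave the block on its rectangle.

Things in the scene. Friction and masses are not known exactly. Their poses are not given: they have to be found in the camera images.
- red_jar_centre (a point): centre (half-way up) of the white plastic colour jar with the red lid and red label: round, 56 mm across, 95 mm tall, about 0.26 kg, closed. z is its upright axis; its yaw means nothing. It starts on its own tile, about 4 mm from the side of the printing block.
- yellow_jar_centre (a point): centre (half-way up) of the white plastic colour jar with the yellow lid and yellow label: round, 56 mm across, 95 mm tall, about 0.26 kg, closed. z is its upright axis; its yaw means nothing. It starts on its own tile, about 4 mm from the side of the printing block.
- blue_jar_centre (a point): centre (half-way up) of the white plastic colour jar with the blue lid and blue label: round, 56 mm across, 95 mm tall, about 0.26 kg, closed. z is its upright axis; its yaw means nothing. It starts on its own tile, about 4 mm from the side of the printing block.
- tile_red: the red square tile, 60 x 60 x 4 mm, the red jar's place, fixed on the wooden stand. Origin at the centre of its underside; its top is 4 mm higher, 32 mm above the table. The tiles lie round the block: one in front (robot's side), 68 mm from its centre, and one on either side, 58 mm from it; which colour is where changes.
- tile_yellow: the yellow square tile, 60 x 60 x 4 mm, the yellow jar's place, fixed on the wooden stand. Origin at the centre of its underside; its top is 4 mm higher, 32 mm above the table. The tiles lie round the block: one in front (robot's side), 68 mm from its centre, and one on either side, 58 mm from it; which colour is where changes.
- tile_blue: the blue square tile, 60 x 60 x 4 mm, the blue jar's place, fixed on the wooden stand. Origin at the centre of its underside; its top is 4 mm higher, 32 mm above the table. The tiles lie round the block: one in front (robot's side), 68 mm from its centre, and one on either side, 58 mm from it; which colour is where changes.
- block_handle (a point): grip point of the printing block: dark wooden base 72 x 52 mm (x, y), 24 mm tall; on it a pale handle ridge, 60 mm along x, 22 mm wide, top 56 mm above the underside. The point is central, 46 mm above the underside. 0.22 kg. It starts in a well of the stand, underside 8 mm over the table; the step round it is 28 mm, the jars' tops 127 mm over the table. A loose tin, 30 mm tall, stands 92 mm behind.
- tray: the grey plastic side tray, fixed, left or right of the stand: 220 x 220 mm outside, walls 5 mm thick and 20 mm tall, floor 5 mm thick. Origin at the centre of its underside; x and y along its sides. The three jars fit in three of its quarters, 92 mm apart.
- board: the plywood proofing board, fixed, on the other side of the stand: 210 x 200 mm (x, y), 8 mm thick. Origin at the centre of its underside. On its top, centred, a green painted rectangle, 90 mm along x, 70 mm along y. Yellow stripes along one edge; a loose brass weight, 32 mm wide, 30 mm tall, stands about 105 mm from the middle.

How it is judged:
By the outcome, as a careful person would: the job done as asked, in the order asked, and still so for the second after the job is handed in, with the robot touching nothing.
It also fails if it takes over 144 s, if anything falls off the work surface, if the arm or the gripper's body presses on something with over 40 N, if the wrist force passes 120 N, or if a joint passes its speed limit or range.

ROBOT

A 7-joint arm with a two-finger parallel gripper is mounted at the origin on the work surface. World frame = base frame: x ahead of the robot, y to its left, z up, the work surface at z = 0. Lengths are in mm, angles in rad, forces in N, time in s.
With the tool pointing down it reaches from about 350 to 900 mm from the base axis. Payload 7.2 kg.
Tool frame: the origin (TCP) lies at the very end of the fingers, on their centre line; the grasp point (between the pads) lies 19 mm behind it (tcp_to_grasp is the z of the grasp point in the tool frame, in mm); z points along the fingers, y is the line along which they close (so a half turn about z gives the same grasp; the last joint's range is limited). The gripper opens to 85 mm and grips with 20 to 120 N. Pads are 22 mm wide; open, the fingers measure 114 mm over their backs; the gripper's body (76 mm by 85 mm) begins 54 mm behind the grasp point. The pads swing forward as they close: fully open they stand 13 mm farther back than shut.
Start: joints at [1.114, 0.411, -0.013, 1.596, 0.006, 1.134, -0.082], TCP at [236.913, -578.361, 231.297] pointing down, gripper open.
Joint ranges: [-2.95, 2.95], [-0.29, 1.99], [-1.47, 1.44], [0.14, 2.54], [-1.03, 4.17], [0.13, 1.85], [-2.86, 2.86]. Speed limits (rad/s): [2.39, 2.39, 3.01, 3.01, 3.14, 3.14, 3.14].

INTERFACE

Orientations are given as a unit quaternion [x, y, z, w].
In Python, from workcell import sense, get_image, job_done, tcp_to_grasp gives the robot as it stands. The module is installed in compiled form; this text tells all that it offers.
- The arm moves only by the tool play_rows, never from a script. Its argument "rows" is a list of rows, each an object of numbers: "dx", "dy", "dz": the shift along the world's x, y, z in mm; "rx", "ry", "rz": the turn, a rotation vector about the world's x, y, z in degrees; "claw": the closure, from -1 (fully open) to 1 (shut). A call has 1 to 12 rows; each row is the pose to reach, as a shift and turn from the pose commanded when the call began; what a row does not reach only later rows make up. A row lasts 1/10 s, in which the tool goes at most 50 mm and 8.59 degrees, less where a joint would pass 70% of its speed; a pose out of reach is approached as far as the arm can. A call with a gripper value outside its range is refused whole. The fingers move at their own pace and stop on an object; the grip force is fixed at half the most. Time passes only in rows, so rows that repeat a pose let the fingers close. It gives the time, the measured TCP pose, the force, the opening and the grip force at its end, in the units of the state.
- sense(): the state, without advancing time (a new reading comes with each control period).
- get_image(name): name is "scene" or "top"; returns a dict with "img" (384x512x3 uint8, red, green, blue), "mtx" (3x3 intrinsics, pixels), "rvec" (rotation vector, rad) and "tvec" (3), from world to camera coordinates, as OpenCV has them. Camera axes: x right, y down, z forward; pixel columns grow to the right and rows downward; lengths in mm; the calibration is good to about 2 mm. A picture is of the moment at which its call begins. There is no depth.
- job_done(): hands the job in; it is judged then, once.
The state is a dict: "clock": time; "qpos": joint angles; "dq": joint speeds; "joint_torque": joint torques, N m; "tool_pos": TCP position; "tcp_rot": TCP orientation; "ft_force": force on the tool from outside, world axes, zero at the start; "moment": the same for the moment, N m; "gripper_width": finger opening in mm; "gripper_force": force on a finger pad.
Only numpy, scipy, OpenCV 4.12 (cv2) and the standard library are available. Lean on these libraries where they do the work, as an engineer would, in place of code of your own. Each camera call takes 0.05 s, during which the arm holds its last target. There are 200 camera calls.

## Working session

There is one attempt and no reset: what is moved stays moved. The work goes in short steps, Python scripts to look and compute and a tool call to move; the robot and the scene stay as the last step left them, time stands still between calls to the robot, and variables do not carry over. Pictures are saved under pics/ and viewed, at most 14 in all, crops included, and the job is handed in when it is done.

Besides the shell and the picture viewer there is one more tool, called after "Request:" as name(argument=value, ...) on one line, values as JSON. play_rows: Moves the arm, as the interface text tells. Its arguments: {"type":"object","properties":{"rows":{"type":"array"}},"required":["rows"]}

```bash
mkdir -p pics; python3 - <<'E'
from workcell import *
import cv2
s=sense(); print(s, tcp_to_grasp)
for n in("top","scene"):
    d=get_image(n); cv2.imwrite(f"pics/{n}0.png",cv2.cvtColor(d["img"],cv2.COLOR_RGB2BGR)); print(n,d["mtx"],d["rvec"],d["tvec"])
E
```

```text
{'clock': 0.0, 'qpos': array([ 1.11381383,  0.41195829, -0.01270744,  1.59703595,  0.00559901,
        1.1342691 , -0.08220652]), 'dq': array([-9.08107946e-04, -3.01794756e-03,  1.91514067e-03, -3.46846748e-04,
       -7.75466995e-05,  4.97516024e-04, -1.85976216e-03]), 'joint_torque': array([-1.11129575e-03, -6.00629854e+01,  6.81428891e-01, -2.99412829e+01,
        1.36702388e-02,  1.06156516e-02, -1.90318792e-05]), 'tool_pos': array([ 236.69047052, -577.92561124,  230.4200129 ]), 'tcp_rot': array([ 9.81163815e-01,  1.93175824e-01, -2.14632559e-04, -7.88870692e-04]), 'ft_force': array([-0.24157473,  0.1234869 ,  0.1055473 ]), 'moment': array([-0.03644727, -0.00292336, -0.03062723]), 'gripper_force': 0.0, 'gripper_width': 85.3838142154803} -18.700000000000003
top [[359.73654635   0.         252.50952491]
 [  0.         359.73654635 192.02859833]
 [  0.           0.           1.        ]] [ 2.12849377 -2.18116246  0.16235408] [ 18.20512398 557.38559923 836.90683459]
scene [[403.65285872   0.         258.43720222]
 [  0.         403.65285872 190.35168369]
 [  0.           0.           1.        ]] [ 0.7414145   2.67882048 -0.98839765] [ 474.77619196 -154.45216091 1141.47139402]
```

View pics/top0.png

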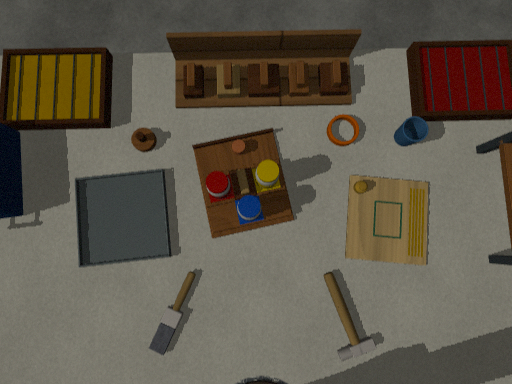

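View pics/scene0.png

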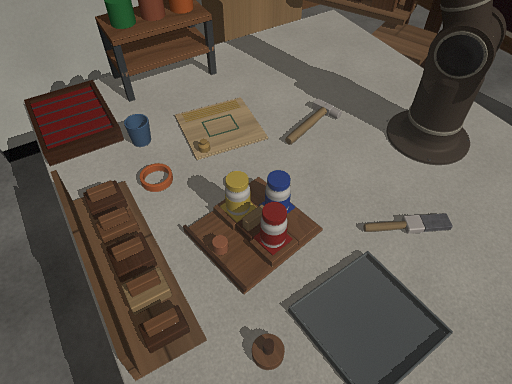

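```bash
cat > h.py <<'E'
from workcell import *
import cv2, numpy as np
def ray(d,px,z):
    R=cv2.Rodrigues(np.array(d["rvec"]))[0]; t=np.array(d["tvec"]).ravel()
    p=cv2.undistortPoints(np.array(px,float).reshape(-1,1,2),d["mtx"],None).reshape(-1,2)
    v=np.c_[p,np.ones(len(p))]@R; c=-R.T@t
    return c+v*((z-c[2])/v[:,2])[:,None]
def proj(d,P): return cv2.projectPoints(np.array(P,float).reshape(-1,3),d["rvec"],d["tvec"],d["mtx"],None)[0].reshape(-1,2)
def masks(img):
    h=cv2.cvtColor(img,cv2.COLOR_RGB2HSV); H,S,V=cv2.split(h)
    return dict(red=((H<6)|(H>174))&(S>190)&(V>110),yellow=(H>22)&(H<32)&(S>190)&(V>130),blue=(H>105)&(H<125)&(S>150)&(V>90),green=(H>45)&(H<90)&(S>60),tray=(H>90)&(H<110)&(S>25)&(S<130)&(V<110))
def blobs(m,roi):
    k=np.zeros(m.shape,np.uint8); x0,x1,y0,y1=roi; k[y0:y1,x0:x1]=m[y0:y1,x0:x1]*255
    c=cv2.findContours(k,cv2.RETR_EXTERNAL,cv2.CHAIN_APPROX_NONE)[0]
    return sorted(c,key=cv2.contourArea,reverse=True)
def save(img,name,roi,s):
    x0,x1,y0,y1=roi; cv2.imwrite("pics/"+name,cv2.cvtColor(cv2.resize(img[y0:y1,x0:x1],None,fx=s,fy=s,interpolation=cv2.INTER_CUBIC),cv2.COLOR_RGB2BGR))
E
python3 - <<'E'
from h import *
d=get_image("top"); img=d["img"]; m=masks(img)
R=cv2.Rodrigues(np.array(d["rvec"]))[0]; print("cam",-R.T@d["tvec"])
for c in("red","yellow","blue"):
    b=blobs(m[c],(190,300,125,240))[0]; (x,y),r=cv2.minEnclosingCircle(b)
    print(c,x,y,r,cv2.contourArea(b),cv2.boundingRect(b),ray(d,[x,y],127))
b=[c for c in blobs(m["green"],(350,430,180,260))][0]; q=cv2.minAreaRect(b); print("green",q,ray(d,cv2.boxPoints(q),8),ray(d,q[0],8))
b=blobs(m["tray"],(60,185,155,280))[0]; q=cv2.minAreaRect(b); print("tray",q,ray(d,cv2.boxPoints(q),20),ray(d,q[0],20))
save(img,"crop1.png",(185,300,125,240),5)
E
```

```text
cam [436.80009896  16.34576357 905.73819182]
red 213.0 190.0 9.999999747378752e-05 0.0 (213, 190, 1, 1) [[551.87193529  91.979147   127.        ]]
yellow 267.5 170.07142639160156 10.702474594116211 309.5 (257, 161, 22, 20) [[593.44742369 -28.50765908 127.        ]]
blue 246.85714721679688 205.42857360839844 12.657270431518555 352.0 (235, 196, 25, 22) [[516.23220603  18.80321891 127.        ]]
green ((376.2704162597656, 217.93563842773438), (6.4455461502075195, 34.57156753540039), 5.04245138168335) [[ 447.36493455 -289.08316736    8.        ]
 [ 533.25167507 -302.88996736    8.        ]
 [ 531.42752461 -319.01974544    8.        ]
 [ 445.56828347 -304.99925703    8.        ]] [[ 489.11606245 -303.95168258    8.        ]]
tray ((81.25001525878906, 255.25003051757812), (0.7071067094802856, 1.4142134189605713), 45.0) [[415.40169943 423.51686546  20.        ]
 [417.72435214 421.20982878  20.        ]
 [416.50151785 419.96008834  20.        ]
 [414.17976587 422.26722723  20.        ]] [[415.95154547 421.7386812   20.        ]]
```

View pics/crop1.png

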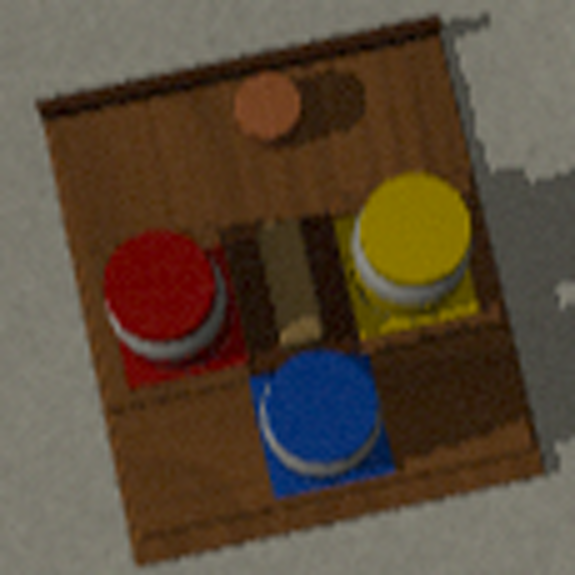

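```bash
python3 - <<'E'
from h import *
d=get_image("top"); img=d["img"]
P=ray(d,[[217-.4,182-.4],[268-.4,170.8-.4],[249-.4,207.2-.4]],127)[:,:2]
print("lids",P)
# stand/pattern fit: left,right,front in block frame
A=np.array([[0,58],[0,-58],[-68,0.]])
ca=A.mean(0);cp=P.mean(0);U,S,Vt=np.linalg.svd((A-ca).T@(P-cp));Rm=(U@Vt).T
th=np.arctan2(Rm[1,0],Rm[0,0]);c=cp-Rm@ca
print("block",c,np.degrees(th),"resid",P-((A@Rm.T)+c))
# block handle top from crop: corners of top ridge
print("handle top",ray(d,[[185+290/5-.4,125+278/5-.4]],64))
H,S,V=cv2.split(cv2.cvtColor(img,cv2.COLOR_RGB2HSV))
print(H[218,120:125],S[218,120:125],V[218,120:125], img[218,373:379], img[218,385:388])
g=((img[...,1].astype(int)-img[...,0]>5)).astype(np.uint8)
k=np.zeros_like(g);k[190:250,360:415]=g[190:250,360:415]
pts=cv2.findNonZero(k);q=cv2.minAreaRect(pts);print(len(pts),q,ray(d,cv2.boxPoints(q),8).round(1).tolist(),ray(d,q[0],8))
t=((S>25)&(S<140)&(V<105)&(H>85)&(H<125)).astype(np.uint8);t=cv2.morphologyEx(t,cv2.MORPH_OPEN,np.ones((3,3)))
k=np.zeros_like(t);k[155:280,60:185]=t[155:280,60:185]
b=blobs(k>0,(60,185,155,280));print(len(b),cv2.contourArea(b[0]));q=cv2.minAreaRect(b[0]);print(q,ray(d,cv2.boxPoints(q),20).round(1).tolist(),ray(d,q[0],20))
save(img,"crop2.png",(340,440,165,275),5)
save(img,"crop3.png",(65,180,155,275),5)
E
```

```text
lids [[570.29675186  83.91120982]
 [592.704718   -28.70543434]
 [513.14798086  15.08596602]]
block [580.96880429  27.7447433 ] 10.972084781311061 resid [[ 0.36712885 -0.77329531]
 [ 0.69673244  0.48958418]
 [-1.06386129  0.28371112]]
handle top [[583.02027708  27.71899279  64.        ]]
[90 90 98 96 83] [18 12 15 18 15] [69 65 66 70 67] [[103  93  59]
 [ 32  62  42]
 [ 72  78  49]
 [121 102  67]
 [116  98  62]
 [111  94  57]] [[119  98  60]
 [124 102  67]
 [124 103  66]]
177 ((387.40777587890625, 219.34539794921875), (28.314632415771484, 36.00502395629883), 2.862405300140381) [[443.0, -290.8, 8.0], [532.7, -301.8, 8.0], [527.4, -373.1, 8.0], [437.8, -361.1, 8.0]] [[ 484.90970953 -331.66002308    8.        ]]Traceback (most recent call last):
  File "<stdin>", line 19, in <module>
IndexError: list index out of range
```

```bash
python3 - <<'E'
from h import *
d=get_image("top"); img=d["img"]
H,S,V=cv2.split(cv2.cvtColor(img,cv2.COLOR_RGB2HSV))
for n,m,roi,z in(("tray",V<95,(62,185,155,280),20),("board",S>70,(335,440,165,275),8)):
    b=blobs(m,roi)[0]; q=cv2.minAreaRect(cv2.convexHull(b)); Q=ray(d,cv2.boxPoints(q),z)
    print(n,cv2.contourArea(b),q,Q.round(1).tolist(),ray(d,q[0],z)); e=np.diff(np.r_[Q,Q[:1]],axis=0)[:,:2]; print(np.linalg.norm(e,axis=1),np.degrees(np.arctan2(e[:,1],e[:,0])))
g=(img[...,1].astype(int)-img[...,0]>5); k=np.zeros(g.shape,bool);k[190:250,360:415]=g[190:250,360:415]
pts=np.argwhere(k)[:,::-1];P=ray(d,pts,8)[:,:2];c=np.array([485,-331.7])
for s in range(2): # line fits of four sides
    a=np.radians(-6);L=(P-c)@np.array([[np.cos(a),-np.sin(a)],[np.sin(a),np.cos(a)]])
for ax,h in((0,42),(1,33)):
    for sg in(1,-1):
        w=(abs(L[:,ax]*sg-h)<8)&(abs(L[:,1-ax])<(30 if ax==0 else 40)); print(ax,sg,w.sum(),np.polyfit(L[w,1-ax],L[w,ax],1))
save(img,"crop2.png",(340,440,165,275),5)
save(img,"crop3.png",(65,180,155,275),5)
E
```

```text
tray 8731.0 ((125.96949005126953, 217.2924041748047), (89.48197937011719, 104.2221908569336), 83.75808715820312) [[605.1, 458.9, 20.0], [627.9, 202.1, 20.0], [407.7, 177.4, 20.0], [387.2, 425.9, 20.0]] [[505.06772887 316.2774455   20.        ]]
[257.82344127 221.58626488 249.32244219 220.37840282] [ -84.9217307  -173.60444719   94.71762297    8.61634748]
board 6554.0 ((387.45135498046875, 219.7301025390625), (82.28400421142578, 85.34388732910156), 3.814074993133545) [[388.8, -215.7, 8.0], [601.3, -243.0, 8.0], [582.3, -451.6, 8.0], [370.4, -417.5, 8.0]] [[ 483.94668364 -331.69521285    8.        ]]
[214.28622247 209.43946288 214.68533608 202.63892129] [ -7.32344041 -95.20775493 170.86294612  84.78078217]
0 1 25 [1.76084985e-02 4.34084393e+01]
0 -1 24 [-1.86383899e-03 -4.20428086e+01]
1 1 57 [-1.55553772e-02  3.33172157e+01]
1 -1 52 [-6.77652937e-03 -3.28287212e+01]
```

View pics/crop2.png

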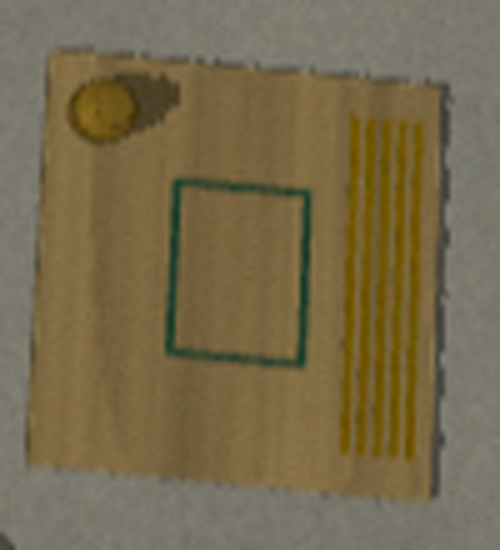

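View pics/crop3.png

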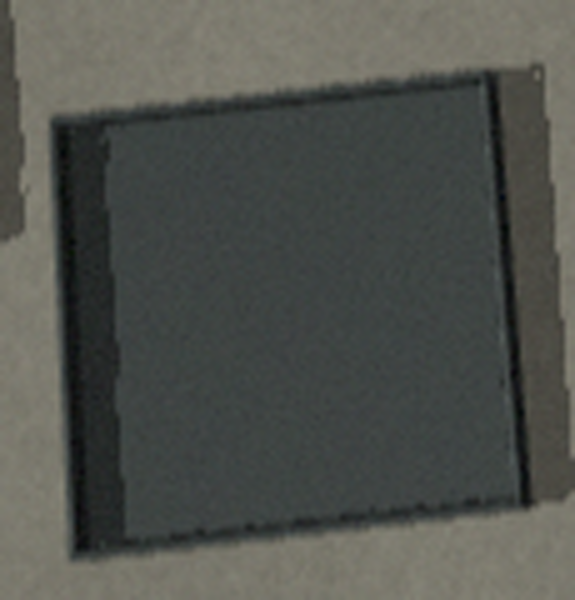

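```bash
python3 - <<'E'
from h import *
d=get_image("top")
px=np.array([(53,117),(491,75),(530,505),(75,557)])/5+[65,155]-.4
Q=ray(d,px,20);print(Q.round(1)); e=np.diff(np.r_[Q,Q[:1]],axis=0)[:,:2]; print(np.linalg.norm(e,axis=1),np.degrees(np.arctan2(e[:,1],e[:,0]))%90)
c=Q.mean(0)[:2];a=np.mean(np.degrees(np.arctan2(e[:,1],e[:,0]))%90);a=np.radians(a)
R=np.array([[np.cos(a),-np.sin(a)],[np.sin(a),np.cos(a)]]);print(c,np.degrees(a))
for s in((1,1),(1,-1),(-1,1),(-1,-1)):print(s,c+R@(46*np.array(s)))
a=np.radians(11);R=np.array([[np.cos(a),-np.sin(a)],[np.sin(a),np.cos(a)]])
for n,s in(("red",(0,58)),("yel",(0,-58)),("blu",(-68,0))):print(n,np.array([581.3,27.7])+R@np.array(s))
E
```

```text
[[606.  444.4  20. ]
 [622.2 227.3  20. ]
 [409.6 206.5  20. ]
 [390.5 424.7  20. ]]
[217.69798286 213.61269762 219.015465   216.31604683] [4.28708862 5.58660526 5.00109721 5.22583887]
[507.08455166 325.69209898] 5.025157490302804
(1, 1) [548.87845836 375.54457497]
(1, -1) [556.93702766 283.89819228]
(-1, 1) [457.23207567 367.48600567]
(-1, -1) [465.29064496 275.83962298]
red [570.23307827  84.63437664]
yel [592.36692173 -29.23437664]
blu [514.54935153  14.72498831]
```

Request:
play_rows(rows=[{"dx":333,"dy":663,"dz":-40,"claw":-1},{"dx":333,"dy":663,"dz":-40,"claw":-1},{"dx":333,"dy":663,"dz":-40,"claw":-1},{"dx":333,"dy":663,"dz":-40,"claw":-1},{"dx":333,"dy":663,"dz":-40,"claw":-1},{"dx":333,"dy":663,"dz":-40,"claw":-1},{"dx":333,"dy":663,"dz":-40,"claw":-1},{"dx":333,"dy":663,"dz":-40,"claw":-1},{"dx":333,"dy":663,"dz":-40,"claw":-1},{"dx":333,"dy":663,"dz":-40,"claw":-1},{"dx":333,"dy":663,"dz":-40,"claw":-1},{"dx":333,"dy":663,"dz":-40,"claw":-1}])

```text
invalid input at $.rows[0]: expected keys dx, dy, dz, rx, ry, rz, claw
```

Request:
play_rows(rows=[{"dx":333,"dy":663,"dz":-40,"rx":0,"ry":0,"rz":0,"claw":-1},{"dx":333,"dy":663,"dz":-40,"rx":0,"ry":0,"rz":0,"claw":-1},{"dx":333,"dy":663,"dz":-40,"rx":0,"ry":0,"rz":0,"claw":-1},{"dx":333,"dy":663,"dz":-40,"rx":0,"ry":0,"rz":0,"claw":-1},{"dx":333,"dy":663,"dz":-40,"rx":0,"ry":0,"rz":0,"claw":-1},{"dx":333,"dy":663,"dz":-40,"rx":0,"ry":0,"rz":0,"claw":-1},{"dx":333,"dy":663,"dz":-40,"rx":0,"ry":0,"rz":0,"claw":-1},{"dx":333,"dy":663,"dz":-40,"rx":0,"ry":0,"rz":0,"claw":-1},{"dx":333,"dy":663,"dz":-40,"rx":0,"ry":0,"rz":0,"claw":-1},{"dx":333,"dy":663,"dz":-40,"rx":0,"ry":0,"rz":0,"claw":-1},{"dx":333,"dy":663,"dz":-40,"rx":0,"ry":0,"rz":0,"claw":-1},{"dx":333,"dy":663,"dz":-40,"rx":0,"ry":0,"rz":0,"claw":-1}])

```text
clock: 1.5
tool_pos: [506.5, -41.2, 199.2]
tcp_rot: [0.981, 0.193, 0.0, 0.0]
ft_force: [0.8, -0.7, 1.1]
gripper_width: 85.4
gripper_force: 0.0
```

Request:
play_rows(rows=[{"dx":32,"dy":63,"dz":-4,"rx":0,"ry":0,"rz":0,"claw":-1},{"dx":55,"dy":110,"dz":-8,"rx":0,"ry":0,"rz":0,"claw":-1},{"dx":64,"dy":127,"dz":-8,"rx":0,"ry":0,"rz":0,"claw":-1},{"dx":64,"dy":127,"dz":-8,"rx":0,"ry":0,"rz":0,"claw":-1},{"dx":64,"dy":127,"dz":-8,"rx":0,"ry":0,"rz":0,"claw":-1}])

```text
clock: 2.0
tool_pos: [569.6, 84.9, 190.5]
tcp_rot: [0.981, 0.194, -0.0, -0.0]
ft_force: [-0.4, -1.0, -0.1]
gripper_width: 84.9
gripper_force: 0.0
```

Good. Descend to TCP z ≈ 77 and close on the red jar.

Request:
play_rows(rows=[{"dx":0,"dy":0,"dz":-30,"rx":0,"ry":0,"rz":0,"claw":-1},{"dx":0,"dy":0,"dz":-65,"rx":0,"ry":0,"rz":0,"claw":-1},{"dx":0,"dy":0,"dz":-95,"rx":0,"ry":0,"rz":0,"claw":-1},{"dx":0,"dy":0,"dz":-113,"rx":0,"ry":0,"rz":0,"claw":-1},{"dx":0,"dy":0,"dz":-113,"rx":0,"ry":0,"rz":0,"claw":-1},{"dx":0,"dy":0,"dz":-113,"rx":0,"ry":0,"rz":0,"claw":1},{"dx":0,"dy":0,"dz":-113,"rx":0,"ry":0,"rz":0,"claw":1},{"dx":0,"dy":0,"dz":-113,"rx":0,"ry":0,"rz":0,"claw":1},{"dx":0,"dy":0,"dz":-113,"rx":0,"ry":0,"rz":0,"claw":1},{"dx":0,"dy":0,"dz":-113,"rx":0,"ry":0,"rz":0,"claw":1}])

```text
clock: 3.0
tool_pos: [570.8, 83.9, 80.1]
tcp_rot: [0.981, 0.193, 0.001, 0.0]
ft_force: [-1.1, 0.0, 6.6]
gripper_width: 53.5
gripper_force: 62.9
```

Request:
play_rows(rows=[{"dx":0,"dy":0,"dz":15,"rx":0,"ry":0,"rz":0,"claw":1},{"dx":0,"dy":0,"dz":40,"rx":0,"ry":0,"rz":0,"claw":1},{"dx":0,"dy":15,"dz":60,"rx":0,"ry":0,"rz":0,"claw":1},{"dx":-3,"dy":45,"dz":65,"rx":0,"ry":0,"rz":3,"claw":1},{"dx":-6,"dy":85,"dz":65,"rx":0,"ry":0,"rz":7,"claw":1},{"dx":-9,"dy":125,"dz":65,"rx":0,"ry":0,"rz":11,"claw":1},{"dx":-12,"dy":165,"dz":65,"rx":0,"ry":0,"rz":15,"claw":1},{"dx":-15,"dy":205,"dz":65,"rx":0,"ry":0,"rz":19,"claw":1},{"dx":-18,"dy":245,"dz":65,"rx":0,"ry":0,"rz":22,"claw":1},{"dx":-20,"dy":275,"dz":60,"rx":0,"ry":0,"rz":24,"claw":1},{"dx":-21,"dy":291,"dz":45,"rx":0,"ry":0,"rz":24,"claw":1},{"dx":-21,"dy":291,"dz":30,"rx":0,"ry":0,"rz":24,"claw":1}])

```text
clock: 4.2
tool_pos: [547.8, 377.7, 107.8]
tcp_rot: [0.919, 0.394, 0.0, -0.001]
ft_force: [-0.2, 0.1, -3.2]
gripper_width: 53.5
gripper_force: 64.4
```

```bash
python3 - <<'E'
from h import *
d=get_image("scene"); save(d["img"],"s1.png",(180,480,130,384),2.4)
E
```

```text
(no output)
```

View pics/s1.png

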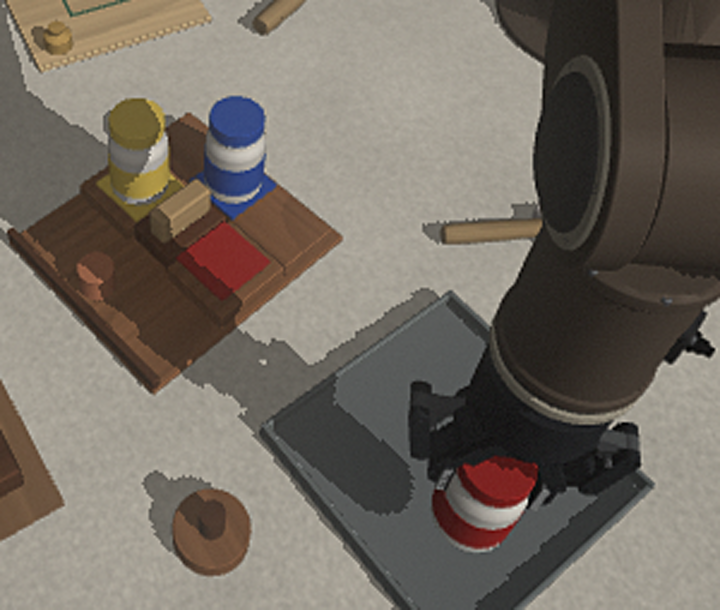

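Request:
play_rows(rows=[{"dx":0,"dy":0,"dz":-20,"rx":0,"ry":0,"rz":0,"claw":1},{"dx":0,"dy":0,"dz":-40,"rx":0,"ry":0,"rz":0,"claw":1},{"dx":0,"dy":0,"dz":-50,"rx":0,"ry":0,"rz":0,"claw":1},{"dx":0,"dy":0,"dz":-55,"rx":0,"ry":0,"rz":0,"claw":1},{"dx":0,"dy":0,"dz":-56,"rx":0,"ry":0,"rz":0,"claw":1},{"dx":0,"dy":0,"dz":-56,"rx":0,"ry":0,"rz":0,"claw":1}])

```text
clock: 4.85
tool_pos: [550.1, 373.7, 53.2]
tcp_rot: [0.92, 0.392, 0.001, 0.001]
ft_force: [-0.3, -2.1, 2.3]
gripper_width: 53.1
gripper_force: 65.0
```

Request:
play_rows(rows=[{"dx":0,"dy":0,"dz":0,"rx":0,"ry":0,"rz":0,"claw":-1},{"dx":0,"dy":0,"dz":0,"rx":0,"ry":0,"rz":0,"claw":-1},{"dx":0,"dy":0,"dz":0,"rx":0,"ry":0,"rz":0,"claw":-1},{"dx":0,"dy":0,"dz":0,"rx":0,"ry":0,"rz":0,"claw":-1},{"dx":0,"dy":0,"dz":30,"rx":0,"ry":0,"rz":0,"claw":-1},{"dx":0,"dy":0,"dz":75,"rx":0,"ry":0,"rz":0,"claw":-1},{"dx":0,"dy":0,"dz":115,"rx":0,"ry":0,"rz":0,"claw":-1},{"dx":-4,"dy":-45,"dz":138,"rx":0,"ry":0,"rz":-4,"claw":-1},{"dx":-9,"dy":-94,"dz":138,"rx":0,"ry":0,"rz":-8,"claw":-1},{"dx":-14,"dy":-143,"dz":138,"rx":0,"ry":0,"rz":-12,"claw":-1},{"dx":-18,"dy":-192,"dz":138,"rx":0,"ry":0,"rz":-16,"claw":-1},{"dx":-23,"dy":-240,"dz":138,"rx":0,"ry":0,"rz":-20,"claw":-1}])

```text
clock: 6.05
tool_pos: [525.5, 133.0, 190.2]
tcp_rot: [0.974, 0.226, 0.0, 0.0]
ft_force: [0.3, -0.9, -0.5]
gripper_width: 85.1
gripper_force: 0.0
```

Request:
play_rows(rows=[{"dx":-5,"dy":-48,"dz":0,"rx":0,"ry":0,"rz":-2,"claw":-1},{"dx":-9,"dy":-90,"dz":0,"rx":0,"ry":0,"rz":-4,"claw":-1},{"dx":-11,"dy":-115,"dz":0,"rx":0,"ry":0,"rz":-4,"claw":-1},{"dx":-11.5,"dy":-121,"dz":0,"rx":0,"ry":0,"rz":-4,"claw":-1},{"dx":-11.5,"dy":-121,"dz":0,"rx":0,"ry":0,"rz":-4,"claw":-1},{"dx":-11.5,"dy":-121,"dz":0,"rx":0,"ry":0,"rz":-4,"claw":-1}])

```text
clock: 6.65
tool_pos: [514.5, 15.7, 190.1]
tcp_rot: [0.981, 0.194, 0.0, -0.0]
ft_force: [0.3, 0.5, -0.7]
gripper_width: 85.4
gripper_force: 0.0
```

Request:
play_rows(rows=[{"dx":-0.5,"dy":-0.5,"dz":-30,"rx":0,"ry":0,"rz":0,"claw":-1},{"dx":-0.5,"dy":-0.5,"dz":-65,"rx":0,"ry":0,"rz":0,"claw":-1},{"dx":-0.5,"dy":-0.5,"dz":-95,"rx":0,"ry":0,"rz":0,"claw":-1},{"dx":-0.5,"dy":-0.5,"dz":-113,"rx":0,"ry":0,"rz":0,"claw":-1},{"dx":-0.5,"dy":-0.5,"dz":-113,"rx":0,"ry":0,"rz":0,"claw":-1},{"dx":-0.5,"dy":-0.5,"dz":-113,"rx":0,"ry":0,"rz":0,"claw":1},{"dx":-0.5,"dy":-0.5,"dz":-113,"rx":0,"ry":0,"rz":0,"claw":1},{"dx":-0.5,"dy":-0.5,"dz":-113,"rx":0,"ry":0,"rz":0,"claw":1},{"dx":-0.5,"dy":-0.5,"dz":-113,"rx":0,"ry":0,"rz":0,"claw":1},{"dx":-0.5,"dy":-0.5,"dz":-113,"rx":0,"ry":0,"rz":0,"claw":1}])

```text
clock: 7.65
tool_pos: [514.9, 14.4, 78.7]
tcp_rot: [0.981, 0.193, 0.001, -0.0]
ft_force: [-1.1, 2.2, 7.1]
gripper_width: 53.5
gripper_force: 63.7
```

Request:
play_rows(rows=[{"dx":0,"dy":0,"dz":15,"rx":0,"ry":0,"rz":0,"claw":1},{"dx":0,"dy":0,"dz":40,"rx":0,"ry":0,"rz":0,"claw":1},{"dx":-3,"dy":18,"dz":60,"rx":0,"ry":0,"rz":0,"claw":1},{"dx":-9,"dy":55,"dz":65,"rx":0,"ry":0,"rz":3,"claw":1},{"dx":-16,"dy":99,"dz":65,"rx":0,"ry":0,"rz":7,"claw":1},{"dx":-23,"dy":143,"dz":65,"rx":0,"ry":0,"rz":11,"claw":1},{"dx":-30,"dy":187,"dz":65,"rx":0,"ry":0,"rz":15,"claw":1},{"dx":-38,"dy":231,"dz":65,"rx":0,"ry":0,"rz":19,"claw":1},{"dx":-45,"dy":275,"dz":65,"rx":0,"ry":0,"rz":22,"claw":1},{"dx":-52,"dy":318,"dz":60,"rx":0,"ry":0,"rz":24,"claw":1},{"dx":-56,"dy":345,"dz":45,"rx":0,"ry":0,"rz":24,"claw":1},{"dx":-57.5,"dy":353,"dz":30,"rx":0,"ry":0,"rz":24,"claw":1}])

```text
clock: 8.85
tool_pos: [454.9, 370.8, 107.4]
tcp_rot: [0.919, 0.395, 0.001, -0.001]
ft_force: [-0.3, 0.6, -3.0]
gripper_width: 53.4
gripper_force: 64.6
```

Request:
play_rows(rows=[{"dx":0,"dy":0,"dz":-20,"rx":0,"ry":0,"rz":0,"claw":1},{"dx":0,"dy":0,"dz":-40,"rx":0,"ry":0,"rz":0,"claw":1},{"dx":0,"dy":0,"dz":-50,"rx":0,"ry":0,"rz":0,"claw":1},{"dx":0,"dy":0,"dz":-55,"rx":0,"ry":0,"rz":0,"claw":1},{"dx":0,"dy":0,"dz":-56,"rx":0,"ry":0,"rz":0,"claw":1},{"dx":0,"dy":0,"dz":-56,"rx":0,"ry":0,"rz":0,"claw":1}])

```text
clock: 9.45
tool_pos: [457.0, 366.5, 51.8]
tcp_rot: [0.92, 0.393, 0.001, -0.0]
ft_force: [-0.4, -1.3, -3.0]
gripper_width: 53.6
gripper_force: 64.6
```

Request:
play_rows(rows=[{"dx":0,"dy":0,"dz":-1.5,"rx":0,"ry":0,"rz":0,"claw":1},{"dx":0,"dy":0,"dz":-1.5,"rx":0,"ry":0,"rz":0,"claw":1},{"dx":0,"dy":0,"dz":-1.5,"rx":0,"ry":0,"rz":0,"claw":1}])

```text
clock: 9.75
tool_pos: [457.1, 366.7, 51.7]
tcp_rot: [0.92, 0.393, 0.001, 0.0]
ft_force: [-3.8, -4.1, 13.5]
gripper_width: 53.8
gripper_force: 66.3
```

Request:
play_rows(rows=[{"dx":0,"dy":0,"dz":-1,"rx":0,"ry":0,"rz":0,"claw":-1},{"dx":0,"dy":0,"dz":0,"rx":0,"ry":0,"rz":0,"claw":-1},{"dx":0,"dy":0,"dz":0,"rx":0,"ry":0,"rz":0,"claw":-1},{"dx":0,"dy":0,"dz":0,"rx":0,"ry":0,"rz":0,"claw":-1},{"dx":0,"dy":0,"dz":30,"rx":0,"ry":0,"rz":0,"claw":-1},{"dx":0,"dy":0,"dz":75,"rx":0,"ry":0,"rz":0,"claw":-1},{"dx":0,"dy":0,"dz":115,"rx":0,"ry":0,"rz":0,"claw":-1},{"dx":15,"dy":-42,"dz":140,"rx":0,"ry":0,"rz":-4,"claw":-1},{"dx":30,"dy":-88,"dz":140,"rx":0,"ry":0,"rz":-8,"claw":-1},{"dx":46,"dy":-134,"dz":140,"rx":0,"ry":0,"rz":-12,"claw":-1},{"dx":62,"dy":-180,"dz":140,"rx":0,"ry":0,"rz":-16,"claw":-1},{"dx":77,"dy":-226,"dz":140,"rx":0,"ry":0,"rz":-20,"claw":-1}])

```text
clock: 10.95
tool_pos: [533.8, 138.6, 189.7]
tcp_rot: [0.974, 0.226, 0.0, 0.0]
ft_force: [-0.3, -0.4, 0.0]
gripper_width: 85.2
gripper_force: 0.0
```

Request:
play_rows(rows=[{"dx":15,"dy":-44,"dz":0,"rx":0,"ry":0,"rz":-2,"claw":-1},{"dx":31,"dy":-90,"dz":0,"rx":0,"ry":0,"rz":-4,"claw":-1},{"dx":46,"dy":-136,"dz":0,"rx":0,"ry":0,"rz":-4,"claw":-1},{"dx":56,"dy":-162,"dz":0,"rx":0,"ry":0,"rz":-4,"claw":-1},{"dx":58.5,"dy":-170,"dz":0,"rx":0,"ry":0,"rz":-4,"claw":-1},{"dx":58.5,"dy":-170,"dz":0,"rx":0,"ry":0,"rz":-4,"claw":-1},{"dx":58.5,"dy":-170,"dz":0,"rx":0,"ry":0,"rz":-4,"claw":-1}])

```text
clock: 11.65
tool_pos: [591.4, -27.6, 189.4]
tcp_rot: [0.981, 0.194, -0.0, -0.001]
ft_force: [-0.3, -0.2, 0.3]
gripper_width: 85.5
gripper_force: 0.0
```

Request:
play_rows(rows=[{"dx":0.5,"dy":-1,"dz":-30,"rx":0,"ry":0,"rz":0,"claw":-1},{"dx":0.5,"dy":-1,"dz":-65,"rx":0,"ry":0,"rz":0,"claw":-1},{"dx":0.5,"dy":-1,"dz":-95,"rx":0,"ry":0,"rz":0,"claw":-1},{"dx":0.5,"dy":-1,"dz":-112,"rx":0,"ry":0,"rz":0,"claw":-1},{"dx":0.5,"dy":-1,"dz":-112,"rx":0,"ry":0,"rz":0,"claw":-1},{"dx":0.5,"dy":-1,"dz":-112,"rx":0,"ry":0,"rz":0,"claw":1},{"dx":0.5,"dy":-1,"dz":-112,"rx":0,"ry":0,"rz":0,"claw":1},{"dx":0.5,"dy":-1,"dz":-112,"rx":0,"ry":0,"rz":0,"claw":1},{"dx":0.5,"dy":-1,"dz":-112,"rx":0,"ry":0,"rz":0,"claw":1},{"dx":0.5,"dy":-1,"dz":-112,"rx":0,"ry":0,"rz":0,"claw":1}])

```text
clock: 12.65
tool_pos: [593.3, -29.5, 79.6]
tcp_rot: [0.981, 0.193, 0.001, -0.0]
ft_force: [-1.0, 2.7, 5.6]
gripper_width: 53.5
gripper_force: 63.4
```

Request:
play_rows(rows=[{"dx":0,"dy":0,"dz":15,"rx":0,"ry":0,"rz":0,"claw":1},{"dx":0,"dy":0,"dz":45,"rx":0,"ry":0,"rz":0,"claw":1},{"dx":0,"dy":0,"dz":75,"rx":0,"ry":0,"rz":0,"claw":1},{"dx":-2,"dy":20,"dz":85,"rx":0,"ry":0,"rz":3,"claw":1},{"dx":-7,"dy":60,"dz":85,"rx":0,"ry":0,"rz":7,"claw":1},{"dx":-12,"dy":105,"dz":85,"rx":0,"ry":0,"rz":11,"claw":1},{"dx":-17,"dy":150,"dz":85,"rx":0,"ry":0,"rz":15,"claw":1},{"dx":-22,"dy":195,"dz":80,"rx":0,"ry":0,"rz":19,"claw":1},{"dx":-27,"dy":240,"dz":70,"rx":0,"ry":0,"rz":22,"claw":1},{"dx":-32,"dy":280,"dz":60,"rx":0,"ry":0,"rz":24,"claw":1},{"dx":-35,"dy":305,"dz":45,"rx":0,"ry":0,"rz":24,"claw":1},{"dx":-36,"dy":313,"dz":30,"rx":0,"ry":0,"rz":24,"claw":1}])

```text
clock: 13.85
tool_pos: [554.4, 287.7, 107.8]
tcp_rot: [0.918, 0.396, 0.001, -0.001]
ft_force: [-0.4, 0.6, -2.4]
gripper_width: 53.4
gripper_force: 64.5
```

Request:
play_rows(rows=[{"dx":0,"dy":0,"dz":-20,"rx":0,"ry":0,"rz":0,"claw":1},{"dx":0,"dy":0,"dz":-40,"rx":0,"ry":0,"rz":0,"claw":1},{"dx":0,"dy":0,"dz":-50,"rx":0,"ry":0,"rz":0,"claw":1},{"dx":0,"dy":0,"dz":-55,"rx":0,"ry":0,"rz":0,"claw":1},{"dx":0,"dy":0,"dz":-56.5,"rx":0,"ry":0,"rz":0,"claw":1},{"dx":0,"dy":0,"dz":-56.5,"rx":0,"ry":0,"rz":0,"claw":1}])

```text
clock: 14.45
tool_pos: [556.7, 282.4, 52.6]
tcp_rot: [0.92, 0.393, 0.001, 0.0]
ft_force: [-3.0, -0.1, 6.5]
gripper_width: 53.7
gripper_force: 65.6
```

Request:
play_rows(rows=[{"dx":0,"dy":0,"dz":0,"rx":0,"ry":0,"rz":0,"claw":-1},{"dx":0,"dy":0,"dz":0,"rx":0,"ry":0,"rz":0,"claw":-1},{"dx":0,"dy":0,"dz":0,"rx":0,"ry":0,"rz":0,"claw":-1},{"dx":0,"dy":0,"dz":0,"rx":0,"ry":0,"rz":0,"claw":-1},{"dx":0,"dy":0,"dz":30,"rx":0,"ry":0,"rz":0,"claw":-1},{"dx":0,"dy":0,"dz":75,"rx":0,"ry":0,"rz":0,"claw":-1},{"dx":0,"dy":0,"dz":100,"rx":0,"ry":0,"rz":0,"claw":-1},{"dx":4,"dy":-45,"dz":100,"rx":0,"ry":0,"rz":-7,"claw":-1},{"dx":9,"dy":-92,"dz":100,"rx":0,"ry":0,"rz":-14,"claw":-1},{"dx":14,"dy":-140,"dz":100,"rx":0,"ry":0,"rz":-21,"claw":-1},{"dx":19,"dy":-188,"dz":100,"rx":0,"ry":0,"rz":-28,"claw":-1},{"dx":23,"dy":-232,"dz":100,"rx":0,"ry":0,"rz":-34,"claw":-1}])

```text
clock: 15.65
tool_pos: [579.4, 48.0, 151.2]
tcp_rot: [0.995, 0.104, 0.0, 0.0]
ft_force: [0.6, 0.3, 0.2]
gripper_width: 85.5
gripper_force: 0.0
```

Request:
play_rows(rows=[{"dx":2,"dy":-22,"dz":-5,"rx":0,"ry":0,"rz":-1.3,"claw":-1},{"dx":2,"dy":-24,"dz":-5,"rx":0,"ry":0,"rz":-1.3,"claw":-1},{"dx":2,"dy":-24,"dz":-5,"rx":0,"ry":0,"rz":-1.3,"claw":-1},{"dx":2,"dy":-24,"dz":-5,"rx":0,"ry":0,"rz":-1.3,"claw":-1}])

```text
clock: 16.05
tool_pos: [581.2, 28.9, 146.0]
tcp_rot: [0.995, 0.097, 0.0, -0.001]
ft_force: [1.3, 0.2, -0.3]
gripper_width: 85.2
gripper_force: 0.0
```

```bash
python3 - <<'E'
from h import *
print(sense()["tool_pos"],sense()["tcp_rot"])
d=get_image("scene"); save(d["img"],"s2.png",(180,480,130,384),2.4)
p=proj(d,[[581.5,27.7,64]]);print((p-[180,130])*2.4)
a=np.radians(11);R=np.array([[np.cos(a),-np.sin(a)],[np.sin(a),np.cos(a)]])
q=np.array([[30,11],[30,-11],[-30,-11],[-30,11]])@R.T+[581.5,27.7]
print(((proj(d,np.c_[q,[64]*4])-[180,130])*2.4).round())
E
```

```text
[581.22138517  28.9323459  146.00557944] [ 9.95244729e-01  9.74038409e-02  4.62955241e-05 -6.46906480e-04]
[[178.75876838 197.54251292]]
[[162. 223.]
 [146. 208.]
 [195. 173.]
 [211. 187.]]
```

View pics/s2.png

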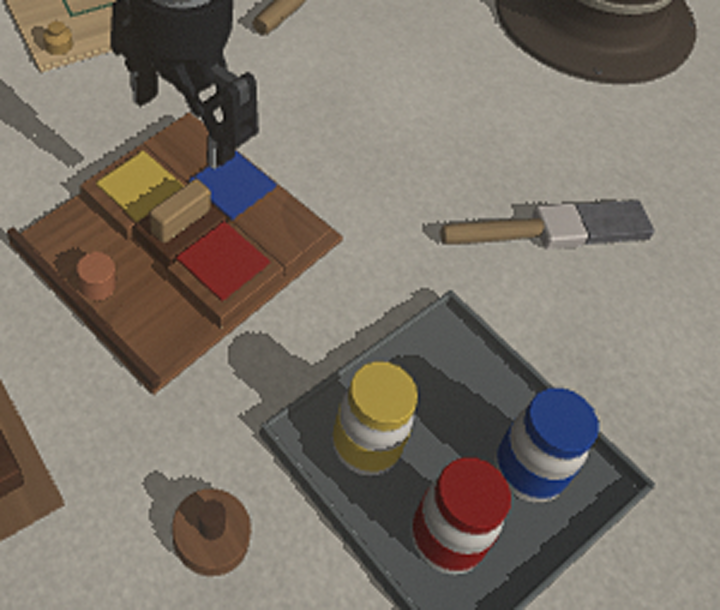

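Request:
play_rows(rows=[{"dx":0.5,"dy":-0.5,"dz":-35,"rx":0,"ry":0,"rz":0,"claw":-1},{"dx":0.5,"dy":-0.5,"dz":-70,"rx":0,"ry":0,"rz":0,"claw":-1},{"dx":0.5,"dy":-0.5,"dz":-95,"rx":0,"ry":0,"rz":0,"claw":-1},{"dx":0.5,"dy":-0.5,"dz":-109,"rx":0,"ry":0,"rz":0,"claw":-1},{"dx":0.5,"dy":-0.5,"dz":-109,"rx":0,"ry":0,"rz":0,"claw":-1},{"dx":0.5,"dy":-0.5,"dz":-109,"rx":0,"ry":0,"rz":0,"claw":1},{"dx":0.5,"dy":-0.5,"dz":-109,"rx":0,"ry":0,"rz":0,"claw":1},{"dx":0.5,"dy":-0.5,"dz":-109,"rx":0,"ry":0,"rz":0,"claw":1},{"dx":0.5,"dy":-0.5,"dz":-109,"rx":0,"ry":0,"rz":0,"claw":1},{"dx":0.5,"dy":-0.5,"dz":-109,"rx":0,"ry":0,"rz":0,"claw":1},{"dx":0.5,"dy":-0.5,"dz":-109,"rx":0,"ry":0,"rz":0,"claw":1},{"dx":0.5,"dy":-0.5,"dz":-109,"rx":0,"ry":0,"rz":0,"claw":1}])

```text
clock: 17.3
tool_pos: [582.4, 26.5, 38.0]
tcp_rot: [0.995, 0.096, 0.001, -0.0]
ft_force: [-1.3, 1.4, 5.9]
gripper_width: 21.0
gripper_force: 60.2
```

Request:
play_rows(rows=[{"dx":0,"dy":0,"dz":12,"rx":0,"ry":0,"rz":0,"claw":1},{"dx":0,"dy":0,"dz":40,"rx":0,"ry":0,"rz":0,"claw":1},{"dx":-4,"dy":-15,"dz":60,"rx":0,"ry":0,"rz":-2,"claw":1},{"dx":-14,"dy":-53,"dz":70,"rx":0,"ry":0,"rz":-4,"claw":1},{"dx":-26,"dy":-96,"dz":70,"rx":0,"ry":0,"rz":-7,"claw":1},{"dx":-38,"dy":-140,"dz":70,"rx":0,"ry":0,"rz":-10,"claw":1},{"dx":-50,"dy":-184,"dz":70,"rx":0,"ry":0,"rz":-13,"claw":1},{"dx":-61,"dy":-228,"dz":70,"rx":0,"ry":0,"rz":-15,"claw":1},{"dx":-73,"dy":-272,"dz":70,"rx":0,"ry":0,"rz":-17,"claw":1},{"dx":-85,"dy":-315,"dz":60,"rx":0,"ry":0,"rz":-17.5,"claw":1},{"dx":-94,"dy":-348,"dz":45,"rx":0,"ry":0,"rz":-17.5,"claw":1},{"dx":-96.5,"dy":-358.5,"dz":30,"rx":0,"ry":0,"rz":-17.5,"claw":1}])

```text
clock: 18.5
tool_pos: [482.7, -337.8, 67.1]
tcp_rot: [0.998, -0.06, -0.0, 0.001]
ft_force: [-0.3, -0.0, -3.5]
gripper_width: 20.8
gripper_force: 59.7
```

Request:
play_rows(rows=[{"dx":0,"dy":0,"dz":-8,"rx":0,"ry":0,"rz":0,"claw":1},{"dx":0,"dy":0,"dz":-15,"rx":0,"ry":0,"rz":0,"claw":1},{"dx":0,"dy":0,"dz":-15,"rx":0,"ry":0,"rz":0,"claw":1},{"dx":0,"dy":0,"dz":-15,"rx":0,"ry":0,"rz":0,"claw":1}])

```text
clock: 18.9
tool_pos: [486.4, -330.7, 52.4]
tcp_rot: [0.998, -0.056, 0.0, -0.0]
ft_force: [0.6, -0.1, -2.4]
gripper_width: 21.0
gripper_force: 59.7
```

```bash
python3 - <<'E'
from h import *
d=get_image("scene"); save(d["img"],"s3.png",(150,290,70,180),5)
c=np.array([485.7,-331.5]);a=np.radians(-6.5);R=np.array([[np.cos(a),-np.sin(a)],[np.sin(a),np.cos(a)]])
q=np.array([[36,26],[36,-26],[-36,-26],[-36,26]])@R.T+c
for z in (23,47): print(z,((proj(d,np.c_[q,[z]*4])-[150,70])*5).round().tolist())
E
```

```text
23 [[300.0, 299.0], [269.0, 244.0], [386.0, 211.0], [420.0, 264.0]]
47 [[296.0, 265.0], [264.0, 210.0], [384.0, 177.0], [419.0, 231.0]]
```

View pics/s3.png

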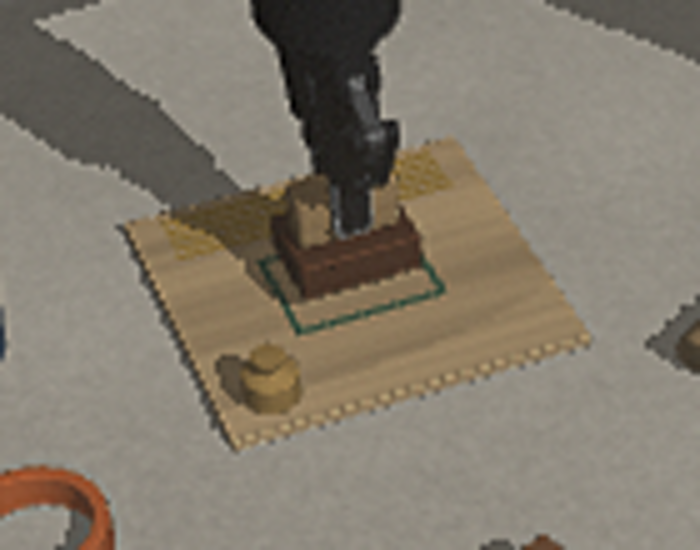

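Request:
play_rows(rows=[{"dx":-0.5,"dy":-0.5,"dz":-8,"rx":0,"ry":0,"rz":0,"claw":1},{"dx":-0.5,"dy":-0.5,"dz":-12,"rx":0,"ry":0,"rz":0,"claw":1},{"dx":-0.5,"dy":-0.5,"dz":-14,"rx":0,"ry":0,"rz":0,"claw":1},{"dx":-0.5,"dy":-0.5,"dz":-15,"rx":0,"ry":0,"rz":0,"claw":1},{"dx":-0.5,"dy":-0.5,"dz":-15,"rx":0,"ry":0,"rz":0,"claw":1}])

```text
clock: 19.45
tool_pos: [484.5, -332.6, 38.0]
tcp_rot: [0.998, -0.057, -0.0, -0.0]
ft_force: [-5.2, 3.4, 10.5]
gripper_width: 21.0
gripper_force: 61.5
```

Request:
play_rows(rows=[{"dx":0,"dy":0,"dz":0,"rx":0,"ry":0,"rz":0,"claw":-1},{"dx":0,"dy":0,"dz":0,"rx":0,"ry":0,"rz":0,"claw":-1},{"dx":0,"dy":0,"dz":0,"rx":0,"ry":0,"rz":0,"claw":-1},{"dx":0,"dy":0,"dz":0,"rx":0,"ry":0,"rz":0,"claw":-1},{"dx":0,"dy":0,"dz":0,"rx":0,"ry":0,"rz":0,"claw":-1},{"dx":0,"dy":0,"dz":25,"rx":0,"ry":0,"rz":0,"claw":-1},{"dx":0,"dy":0,"dz":65,"rx":0,"ry":0,"rz":0,"claw":-1},{"dx":0,"dy":0,"dz":110,"rx":0,"ry":0,"rz":0,"claw":-1},{"dx":5,"dy":40,"dz":140,"rx":0,"ry":0,"rz":5,"claw":-1},{"dx":11,"dy":88,"dz":140,"rx":0,"ry":0,"rz":11,"claw":-1},{"dx":17,"dy":137,"dz":140,"rx":0,"ry":0,"rz":17,"claw":-1},{"dx":23,"dy":186,"dz":140,"rx":0,"ry":0,"rz":23,"claw":-1}])

```text
clock: 20.65
tool_pos: [507.9, -145.4, 177.5]
tcp_rot: [0.989, 0.145, 0.001, 0.0]
ft_force: [1.5, 0.8, -0.6]
gripper_width: 85.4
gripper_force: 0.0
```

Request:
play_rows(rows=[{"dx":5,"dy":48,"dz":0,"rx":0,"ry":0,"rz":4,"claw":-1},{"dx":10,"dy":96,"dz":0,"rx":0,"ry":0,"rz":8,"claw":-1},{"dx":16,"dy":144,"dz":0,"rx":0,"ry":0,"rz":12,"claw":-1},{"dx":21,"dy":192,"dz":0,"rx":0,"ry":0,"rz":16,"claw":-1},{"dx":27,"dy":240,"dz":0,"rx":0,"ry":0,"rz":20,"claw":-1},{"dx":32,"dy":288,"dz":0,"rx":0,"ry":0,"rz":24,"claw":-1}])

```text
clock: 21.25
tool_pos: [539.9, 142.8, 177.2]
tcp_rot: [0.938, 0.347, 0.0, 0.0]
ft_force: [0.6, -1.0, 0.8]
gripper_width: 85.4
gripper_force: 0.0
```

```bash
python3 - <<'E'
from h import *
print(sense()["tool_pos"],sense()["tcp_rot"])
d=get_image("top"); save(d["img"],"t4.png",(340,440,165,275),5)
def f(P):return ((proj(d,P)-[340,165])*5).round().tolist()
c=np.array([485.7,-331.5]);a=np.radians(-6.5);R=np.array([[np.cos(a),-np.sin(a)],[np.sin(a),np.cos(a)]])
for z,x,y in((64,30,11),(32,36,26)):
    q=np.array([[x,y],[x,-y],[-x,-y],[-x,y]])@R.T+c; print(z,f(np.c_[q,[z]*4]))
m=masks(d["img"])
# jar lids in the tray
H,S,V=cv2.split(cv2.cvtColor(d["img"],cv2.COLOR_RGB2HSV))
for n,mm in(("red",((H<8)|(H>172))&(S>150)&(V>60)),("yellow",(H>20)&(H<34)&(S>150)&(V>60)),("blue",(H>105)&(H<125)&(S>130)&(V>50))):
    b=blobs(mm,(65,185,150,280))[0];(x,y),r=cv2.minEnclosingCircle(b);print(n,x,y,r,cv2.contourArea(b),ray(d,[x,y],100))
E
```

```text
[539.91604227 142.80040205 177.16937423] [9.37846115e-01 3.47051270e-01 2.46151654e-04 1.43070734e-04]
64 [[261.0, 197.0], [307.0, 201.0], [303.0, 329.0], [256.0, 324.0]]
32 [[205.0, 189.0], [311.0, 199.0], [306.0, 346.0], [199.0, 336.0]]
red 85.5 198.0 9.708344459533691 93.5 [[544.47723009 380.74443829 100.        ]]Traceback (most recent call last):
  File "<stdin>", line 12, in <module>
IndexError: list index out of range
```

View pics/t4.png

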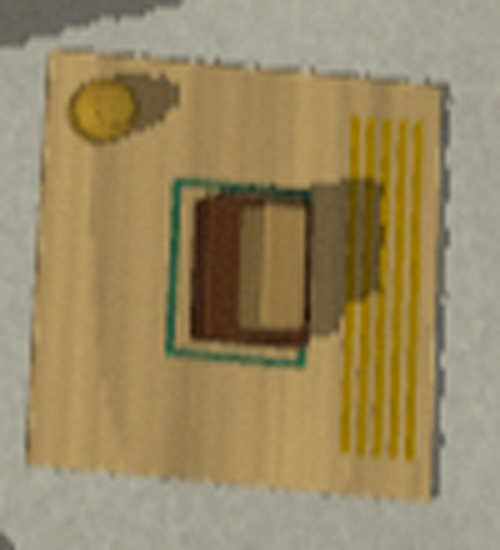

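Request:
play_rows(rows=[{"dx":5,"dy":45,"dz":0,"rx":0,"ry":0,"rz":2,"claw":-1},{"dx":11,"dy":92,"dz":0,"rx":0,"ry":0,"rz":4,"claw":-1},{"dx":15.5,"dy":130,"dz":0,"rx":0,"ry":0,"rz":5.7,"claw":-1},{"dx":16.5,"dy":140,"dz":-10,"rx":0,"ry":0,"rz":5.7,"claw":-1},{"dx":16.5,"dy":140,"dz":-30,"rx":0,"ry":0,"rz":5.7,"claw":-1},{"dx":16.5,"dy":140,"dz":-60,"rx":0,"ry":0,"rz":5.7,"claw":-1}])

```text
clock: 21.9
tool_pos: [557.1, 281.5, 117.3]
tcp_rot: [0.92, 0.392, 0.001, 0.0]
ft_force: [0.7, -0.1, 0.1]
gripper_width: 85.7
gripper_force: 0.0
```

Request:
play_rows(rows=[{"dx":0,"dy":0.5,"dz":-30,"rx":0,"ry":0,"rz":0,"claw":-1},{"dx":0,"dy":0.5,"dz":-52,"rx":0,"ry":0,"rz":0,"claw":-1},{"dx":0,"dy":0.5,"dz":-65,"rx":0,"ry":0,"rz":0,"claw":-1},{"dx":0,"dy":0.5,"dz":-65,"rx":0,"ry":0,"rz":0,"claw":-1},{"dx":0,"dy":0.5,"dz":-65,"rx":0,"ry":0,"rz":0,"claw":1},{"dx":0,"dy":0.5,"dz":-65,"rx":0,"ry":0,"rz":0,"claw":1},{"dx":0,"dy":0.5,"dz":-65,"rx":0,"ry":0,"rz":0,"claw":1},{"dx":0,"dy":0.5,"dz":-65,"rx":0,"ry":0,"rz":0,"claw":1},{"dx":0,"dy":0.5,"dz":-65,"rx":0,"ry":0,"rz":0,"claw":1}])

```text
clock: 22.8
tool_pos: [557.1, 282.1, 53.9]
tcp_rot: [0.92, 0.392, 0.001, 0.0]
ft_force: [-1.5, 0.1, 6.0]
gripper_width: 53.6
gripper_force: 63.3
```

Request:
play_rows(rows=[{"dx":0,"dy":0,"dz":15,"rx":0,"ry":0,"rz":0,"claw":1},{"dx":0,"dy":0,"dz":45,"rx":0,"ry":0,"rz":0,"claw":1},{"dx":1,"dy":-12,"dz":75,"rx":0,"ry":0,"rz":-2,"claw":1},{"dx":5,"dy":-45,"dz":85,"rx":0,"ry":0,"rz":-5,"claw":1},{"dx":10,"dy":-85,"dz":85,"rx":0,"ry":0,"rz":-8,"claw":1},{"dx":15,"dy":-128,"dz":85,"rx":0,"ry":0,"rz":-12,"claw":1},{"dx":20,"dy":-171,"dz":85,"rx":0,"ry":0,"rz":-15,"claw":1},{"dx":25,"dy":-214,"dz":85,"rx":0,"ry":0,"rz":-18,"claw":1},{"dx":29,"dy":-254,"dz":75,"rx":0,"ry":0,"rz":-21,"claw":1},{"dx":33,"dy":-288,"dz":65,"rx":0,"ry":0,"rz":-23,"claw":1},{"dx":35,"dy":-307,"dz":55,"rx":0,"ry":0,"rz":-24,"claw":1},{"dx":35.5,"dy":-311.5,"dz":50,"rx":0,"ry":0,"rz":-24,"claw":1}])

```text
clock: 24.0
tool_pos: [591.5, -33.0, 101.6]
tcp_rot: [0.982, 0.19, -0.0, 0.0]
ft_force: [-0.8, 0.5, -3.5]
gripper_width: 52.9
gripper_force: 64.5
```

Request:
play_rows(rows=[{"dx":0,"dy":0,"dz":-10,"rx":0,"ry":0,"rz":0,"claw":1},{"dx":0,"dy":0,"dz":-17,"rx":0,"ry":0,"rz":0,"claw":1},{"dx":0,"dy":0,"dz":-20,"rx":0,"ry":0,"rz":0,"claw":1},{"dx":0,"dy":0,"dz":-22,"rx":0,"ry":0,"rz":0,"claw":1},{"dx":0,"dy":0,"dz":-22.5,"rx":0,"ry":0,"rz":0,"claw":1},{"dx":0,"dy":0,"dz":-22.5,"rx":0,"ry":0,"rz":0,"claw":1}])

```text
clock: 24.6
tool_pos: [591.8, -27.5, 81.1]
tcp_rot: [0.981, 0.194, 0.0, -0.0]
ft_force: [-5.7, 1.9, 8.9]
gripper_width: 53.4
gripper_force: 65.8
```

Request:
play_rows(rows=[{"dx":0,"dy":0,"dz":4,"rx":0,"ry":0,"rz":0,"claw":1},{"dx":0.8,"dy":-2,"dz":4,"rx":0,"ry":0,"rz":0,"claw":1},{"dx":0.8,"dy":-2,"dz":2,"rx":0,"ry":0,"rz":0,"claw":1},{"dx":0.8,"dy":-2,"dz":0.5,"rx":0,"ry":0,"rz":0,"claw":1},{"dx":0.8,"dy":-2,"dz":0.5,"rx":0,"ry":0,"rz":0,"claw":1}])

```text
clock: 25.1
tool_pos: [593.1, -31.9, 81.0]
tcp_rot: [0.981, 0.192, 0.0, 0.0]
ft_force: [-3.6, -0.2, 8.3]
gripper_width: 53.4
gripper_force: 65.7
```

Request:
play_rows(rows=[{"dx":0,"dy":0,"dz":0,"rx":0,"ry":0,"rz":0,"claw":1},{"dx":0,"dy":0,"dz":0,"rx":0,"ry":0,"rz":0,"claw":1}])

```text
clock: 25.3
tool_pos: [593.1, -32.0, 81.0]
tcp_rot: [0.981, 0.192, 0.001, 0.0]
ft_force: [-3.6, -0.6, 8.4]
gripper_width: 53.2
gripper_force: 65.7
```

Request:
play_rows(rows=[{"dx":0,"dy":0,"dz":5,"rx":0,"ry":0,"rz":0,"claw":1},{"dx":0,"dy":2,"dz":5,"rx":0,"ry":0,"rz":0,"claw":1},{"dx":0,"dy":2,"dz":5,"rx":0,"ry":0,"rz":0,"claw":1},{"dx":0,"dy":2,"dz":5,"rx":0,"ry":0,"rz":0,"claw":1},{"dx":0,"dy":2,"dz":2,"rx":0,"ry":0,"rz":0,"claw":1},{"dx":0,"dy":2,"dz":0,"rx":0,"ry":0,"rz":0,"claw":1},{"dx":0,"dy":2,"dz":0,"rx":0,"ry":0,"rz":0,"claw":1}])

```text
clock: 26.0
tool_pos: [592.8, -29.9, 81.0]
tcp_rot: [0.981, 0.192, 0.0, 0.0]
ft_force: [-3.2, -0.5, 8.7]
gripper_width: 53.5
gripper_force: 65.7
```

Request:
play_rows(rows=[{"dx":0,"dy":0,"dz":0,"rx":0,"ry":0,"rz":0,"claw":-1},{"dx":0,"dy":0,"dz":0,"rx":0,"ry":0,"rz":0,"claw":-1},{"dx":0,"dy":0,"dz":0,"rx":0,"ry":0,"rz":0,"claw":-1},{"dx":0,"dy":0,"dz":0,"rx":0,"ry":0,"rz":0,"claw":-1},{"dx":0,"dy":0,"dz":30,"rx":0,"ry":0,"rz":0,"claw":-1},{"dx":0,"dy":0,"dz":70,"rx":0,"ry":0,"rz":0,"claw":-1},{"dx":-2,"dy":20,"dz":100,"rx":0,"ry":0,"rz":2,"claw":-1},{"dx":-7,"dy":66,"dz":105,"rx":0,"ry":0,"rz":5,"claw":-1},{"dx":-12,"dy":114,"dz":105,"rx":0,"ry":0,"rz":8,"claw":-1},{"dx":-17,"dy":162,"dz":105,"rx":0,"ry":0,"rz":11,"claw":-1},{"dx":-22,"dy":210,"dz":105,"rx":0,"ry":0,"rz":14,"claw":-1},{"dx":-27,"dy":258,"dz":105,"rx":0,"ry":0,"rz":17,"claw":-1}])

```text
clock: 27.2
tool_pos: [565.3, 229.7, 185.2]
tcp_rot: [0.942, 0.336, 0.0, 0.0]
ft_force: [0.5, -0.3, -0.3]
gripper_width: 85.1
gripper_force: 0.0
```

Request:
play_rows(rows=[{"dx":-5,"dy":47,"dz":0,"rx":0,"ry":0,"rz":3,"claw":-1},{"dx":-10,"dy":94,"dz":0,"rx":0,"ry":0,"rz":6,"claw":-1},{"dx":-14,"dy":132,"dz":0,"rx":0,"ry":0,"rz":7,"claw":-1},{"dx":-15.5,"dy":145,"dz":-15,"rx":0,"ry":0,"rz":7,"claw":-1},{"dx":-15.5,"dy":145,"dz":-40,"rx":0,"ry":0,"rz":7,"claw":-1},{"dx":-15.5,"dy":145,"dz":-55,"rx":0,"ry":0,"rz":7,"claw":-1},{"dx":-15.5,"dy":145,"dz":-60,"rx":0,"ry":0,"rz":7,"claw":-1}])

```text
clock: 27.9
tool_pos: [549.7, 371.0, 122.4]
tcp_rot: [0.92, 0.392, -0.002, 0.001]
ft_force: [1.1, -0.6, -0.3]
gripper_width: 85.5
gripper_force: 0.0
```

Request:
play_rows(rows=[{"dx":0,"dy":0,"dz":-30,"rx":0,"ry":0,"rz":0,"claw":-1},{"dx":0,"dy":0,"dz":-55,"rx":0,"ry":0,"rz":0,"claw":-1},{"dx":0,"dy":0,"dz":-69,"rx":0,"ry":0,"rz":0,"claw":-1},{"dx":0,"dy":0,"dz":-69,"rx":0,"ry":0,"rz":0,"claw":-1},{"dx":0,"dy":0,"dz":-69,"rx":0,"ry":0,"rz":0,"claw":-1}])

```text
clock: 28.4
tool_pos: [550.7, 373.1, 56.9]
tcp_rot: [0.92, 0.392, 0.0, -0.0]
ft_force: [0.4, 0.0, 0.9]
gripper_width: 85.5
gripper_force: 0.0
```

Request:
play_rows(rows=[{"dx":0,"dy":0,"dz":0,"rx":0,"ry":0,"rz":0,"claw":1},{"dx":0,"dy":0,"dz":0,"rx":0,"ry":0,"rz":0,"claw":1},{"dx":0,"dy":0,"dz":0,"rx":0,"ry":0,"rz":0,"claw":1},{"dx":0,"dy":0,"dz":0,"rx":0,"ry":0,"rz":0,"claw":1},{"dx":0,"dy":0,"dz":0,"rx":0,"ry":0,"rz":0,"claw":1}])

```text
clock: 28.9
tool_pos: [550.7, 373.8, 57.9]
tcp_rot: [0.92, 0.392, 0.001, -0.0]
ft_force: [-0.7, -0.5, 5.9]
gripper_width: 53.0
gripper_force: 62.3
```

Request:
play_rows(rows=[{"dx":0,"dy":0,"dz":15,"rx":0,"ry":0,"rz":0,"claw":1},{"dx":0,"dy":0,"dz":45,"rx":0,"ry":0,"rz":0,"claw":1},{"dx":1,"dy":-12,"dz":70,"rx":0,"ry":0,"rz":-2,"claw":1},{"dx":3,"dy":-45,"dz":75,"rx":0,"ry":0,"rz":-5,"claw":1},{"dx":6,"dy":-85,"dz":75,"rx":0,"ry":0,"rz":-8,"claw":1},{"dx":9,"dy":-128,"dz":75,"rx":0,"ry":0,"rz":-12,"claw":1},{"dx":12,"dy":-171,"dz":75,"rx":0,"ry":0,"rz":-15,"claw":1},{"dx":15,"dy":-214,"dz":75,"rx":0,"ry":0,"rz":-18,"claw":1},{"dx":18,"dy":-250,"dz":70,"rx":0,"ry":0,"rz":-21,"claw":1},{"dx":19,"dy":-275,"dz":60,"rx":0,"ry":0,"rz":-23,"claw":1},{"dx":20,"dy":-287,"dz":50,"rx":0,"ry":0,"rz":-24,"claw":1},{"dx":20,"dy":-289.5,"dz":40,"rx":0,"ry":0,"rz":-24,"claw":1}])

```text
clock: 30.1
tool_pos: [570.4, 82.1, 96.0]
tcp_rot: [0.982, 0.191, 0.0, 0.0]
ft_force: [0.9, 0.3, -3.5]
gripper_width: 52.8
gripper_force: 64.2
```

Request:
play_rows(rows=[{"dx":0,"dy":0,"dz":0,"rx":0,"ry":0,"rz":0,"claw":1},{"dx":0,"dy":0,"dz":0,"rx":0,"ry":0,"rz":0,"claw":1},{"dx":0,"dy":0,"dz":0,"rx":0,"ry":0,"rz":0,"claw":1},{"dx":0,"dy":0,"dz":-5,"rx":0,"ry":0,"rz":0,"claw":1},{"dx":0,"dy":0,"dz":-8,"rx":0,"ry":0,"rz":0,"claw":1},{"dx":0,"dy":0,"dz":-8,"rx":0,"ry":0,"rz":0,"claw":1}])

```text
clock: 30.7
tool_pos: [569.7, 83.7, 87.4]
tcp_rot: [0.981, 0.193, -0.0, -0.0]
ft_force: [0.5, -0.1, -1.2]
gripper_width: 52.9
gripper_force: 64.1
```

Request:
play_rows(rows=[{"dx":0.5,"dy":0.5,"dz":-2,"rx":0,"ry":0,"rz":0,"claw":1},{"dx":0.5,"dy":0.5,"dz":-3.5,"rx":0,"ry":0,"rz":0,"claw":1},{"dx":0.5,"dy":0.5,"dz":-4,"rx":0,"ry":0,"rz":0,"claw":1},{"dx":0.5,"dy":0.5,"dz":-4,"rx":0,"ry":0,"rz":0,"claw":1}])

```text
clock: 31.1
tool_pos: [571.1, 84.4, 84.9]
tcp_rot: [0.981, 0.192, 0.001, 0.0]
ft_force: [-1.8, 0.0, 4.4]
gripper_width: 52.7
gripper_force: 64.9
```

Request:
play_rows(rows=[{"dx":0,"dy":0,"dz":0,"rx":0,"ry":0,"rz":0,"claw":-1},{"dx":0,"dy":0,"dz":0,"rx":0,"ry":0,"rz":0,"claw":-1},{"dx":0,"dy":0,"dz":0,"rx":0,"ry":0,"rz":0,"claw":-1},{"dx":0,"dy":0,"dz":0,"rx":0,"ry":0,"rz":0,"claw":-1},{"dx":0,"dy":0,"dz":30,"rx":0,"ry":0,"rz":0,"claw":-1},{"dx":0,"dy":0,"dz":70,"rx":0,"ry":0,"rz":0,"claw":-1},{"dx":-6,"dy":15,"dz":95,"rx":0,"ry":0,"rz":3,"claw":-1},{"dx":-23,"dy":57,"dz":95,"rx":0,"ry":0,"rz":7,"claw":-1},{"dx":-41,"dy":102,"dz":95,"rx":0,"ry":0,"rz":11,"claw":-1},{"dx":-59,"dy":146,"dz":95,"rx":0,"ry":0,"rz":15,"claw":-1},{"dx":-77,"dy":190,"dz":85,"rx":0,"ry":0,"rz":19,"claw":-1},{"dx":-95,"dy":235,"dz":70,"rx":0,"ry":0,"rz":22,"claw":-1}])

```text
clock: 32.3
tool_pos: [475.7, 320.2, 154.9]
tcp_rot: [0.926, 0.377, 0.001, -0.0]
ft_force: [0.8, 0.0, -0.5]
gripper_width: 85.1
gripper_force: 0.0
```

Request:
play_rows(rows=[{"dx":-14,"dy":35,"dz":-10,"rx":0,"ry":0,"rz":2,"claw":-1},{"dx":-19,"dy":47,"dz":-20,"rx":0,"ry":0,"rz":2,"claw":-1},{"dx":-19,"dy":47,"dz":-20,"rx":0,"ry":0,"rz":2,"claw":-1},{"dx":-19,"dy":47,"dz":-20,"rx":0,"ry":0,"rz":2,"claw":-1},{"dx":-19,"dy":47,"dz":-20,"rx":0,"ry":0,"rz":2,"claw":-1}])

```text
clock: 32.8
tool_pos: [458.4, 363.5, 134.6]
tcp_rot: [0.921, 0.391, 0.0, 0.001]
ft_force: [0.0, -0.9, -0.4]
gripper_width: 85.2
gripper_force: 0.0
```

Adjust y and descend to z ≈ 54.

Request:
play_rows(rows=[{"dx":-1,"dy":1,"dz":-30,"rx":0,"ry":0,"rz":0,"claw":-1},{"dx":-1,"dy":1,"dz":-60,"rx":0,"ry":0,"rz":0,"claw":-1},{"dx":-1,"dy":1,"dz":-80,"rx":0,"ry":0,"rz":0,"claw":-1},{"dx":-1,"dy":1,"dz":-80,"rx":0,"ry":0,"rz":0,"claw":-1},{"dx":-1,"dy":1,"dz":-80,"rx":0,"ry":0,"rz":0,"claw":-1}])

```text
clock: 33.3
tool_pos: [456.9, 365.6, 55.0]
tcp_rot: [0.92, 0.391, 0.0, 0.0]
ft_force: [-0.2, -0.8, 0.5]
gripper_width: 85.3
gripper_force: 0.0
```

Request:
play_rows(rows=[{"dx":0,"dy":0,"dz":0,"rx":0,"ry":0,"rz":0,"claw":1},{"dx":0,"dy":0,"dz":0,"rx":0,"ry":0,"rz":0,"claw":1},{"dx":0,"dy":0,"dz":0,"rx":0,"ry":0,"rz":0,"claw":1},{"dx":0,"dy":0,"dz":0,"rx":0,"ry":0,"rz":0,"claw":1},{"dx":0,"dy":0,"dz":0,"rx":0,"ry":0,"rz":0,"claw":1}])

```text
clock: 33.8
tool_pos: [456.8, 366.7, 56.0]
tcp_rot: [0.92, 0.392, 0.001, 0.0]
ft_force: [-0.9, -2.7, 8.4]
gripper_width: 53.4
gripper_force: 62.2
```

Request:
play_rows(rows=[{"dx":0,"dy":0,"dz":15,"rx":0,"ry":0,"rz":0,"claw":1},{"dx":0,"dy":-10,"dz":45,"rx":0,"ry":0,"rz":-2,"claw":1},{"dx":0,"dy":-40,"dz":70,"rx":0,"ry":0,"rz":-5,"claw":1},{"dx":0,"dy":-80,"dz":75,"rx":0,"ry":0,"rz":-8,"claw":1},{"dx":0,"dy":-125,"dz":75,"rx":0,"ry":0,"rz":-12,"claw":1},{"dx":0,"dy":-170,"dz":75,"rx":0,"ry":0,"rz":-15,"claw":1},{"dx":0,"dy":-215,"dz":75,"rx":0,"ry":0,"rz":-18,"claw":1},{"dx":2,"dy":-260,"dz":75,"rx":0,"ry":0,"rz":-21,"claw":1},{"dx":8,"dy":-300,"dz":75,"rx":0,"ry":0,"rz":-23,"claw":1},{"dx":20,"dy":-330,"dz":65,"rx":0,"ry":0,"rz":-24,"claw":1},{"dx":38,"dy":-347,"dz":55,"rx":0,"ry":0,"rz":-24,"claw":1},{"dx":53,"dy":-352,"dz":45,"rx":0,"ry":0,"rz":-24,"claw":1}])

```text
clock: 35.0
tool_pos: [509.8, 11.4, 100.0]
tcp_rot: [0.982, 0.191, 0.0, 0.001]
ft_force: [0.4, 0.2, -2.9]
gripper_width: 53.0
gripper_force: 64.7
```

Request:
play_rows(rows=[{"dx":4.5,"dy":0,"dz":-3,"rx":0,"ry":0,"rz":0,"claw":1},{"dx":4.5,"dy":0,"dz":-6,"rx":0,"ry":0,"rz":0,"claw":1},{"dx":4.5,"dy":0,"dz":-10,"rx":0,"ry":0,"rz":0,"claw":1},{"dx":4.5,"dy":0,"dz":-13,"rx":0,"ry":0,"rz":0,"claw":1},{"dx":4.5,"dy":0,"dz":-13,"rx":0,"ry":0,"rz":0,"claw":1},{"dx":4.5,"dy":0,"dz":-13,"rx":0,"ry":0,"rz":0,"claw":1}])

```text
clock: 35.6
tool_pos: [513.2, 14.7, 86.4]
tcp_rot: [0.981, 0.193, -0.0, 0.0]
ft_force: [0.0, -0.8, -2.3]
gripper_width: 53.4
gripper_force: 64.7
```

Request:
play_rows(rows=[{"dx":0.5,"dy":0,"dz":-2,"rx":0,"ry":0,"rz":0,"claw":1},{"dx":0.5,"dy":0,"dz":-4,"rx":0,"ry":0,"rz":0,"claw":1},{"dx":0.5,"dy":0,"dz":-5,"rx":0,"ry":0,"rz":0,"claw":1},{"dx":0.5,"dy":0,"dz":-5,"rx":0,"ry":0,"rz":0,"claw":1}])

```text
clock: 36.0
tool_pos: [514.4, 14.6, 83.0]
tcp_rot: [0.981, 0.192, 0.001, 0.0]
ft_force: [-6.6, -0.7, 18.4]
gripper_width: 52.9
gripper_force: 66.9
```

Request:
play_rows(rows=[{"dx":0,"dy":0,"dz":1,"rx":0,"ry":0,"rz":0,"claw":1},{"dx":0,"dy":0,"dz":1,"rx":0,"ry":0,"rz":0,"claw":-1},{"dx":0,"dy":0,"dz":1,"rx":0,"ry":0,"rz":0,"claw":-1},{"dx":0,"dy":0,"dz":1,"rx":0,"ry":0,"rz":0,"claw":-1},{"dx":0,"dy":0,"dz":1,"rx":0,"ry":0,"rz":0,"claw":-1},{"dx":0,"dy":0,"dz":30,"rx":0,"ry":0,"rz":0,"claw":-1},{"dx":0,"dy":0,"dz":70,"rx":0,"ry":0,"rz":0,"claw":-1},{"dx":0,"dy":0,"dz":110,"rx":0,"ry":0,"rz":0,"claw":-1},{"dx":-10,"dy":45,"dz":120,"rx":0,"ry":0,"rz":0,"claw":-1},{"dx":-20,"dy":90,"dz":120,"rx":0,"ry":0,"rz":0,"claw":-1},{"dx":-30,"dy":135,"dz":120,"rx":0,"ry":0,"rz":0,"claw":-1},{"dx":-40,"dy":180,"dz":120,"rx":0,"ry":0,"rz":0,"claw":-1}])

```text
clock: 37.2
tool_pos: [473.5, 195.8, 201.5]
tcp_rot: [0.981, 0.192, 0.0, 0.0]
ft_force: [1.8, 0.3, -0.2]
gripper_width: 85.5
gripper_force: 0.0
```

Request:
play_rows(rows=[{"dx":-10,"dy":45,"dz":0,"rx":0,"ry":0,"rz":0,"claw":-1},{"dx":-20,"dy":90,"dz":0,"rx":0,"ry":0,"rz":0,"claw":-1},{"dx":-20,"dy":120,"dz":0,"rx":0,"ry":0,"rz":0,"claw":-1},{"dx":-20,"dy":120,"dz":0,"rx":0,"ry":0,"rz":0,"claw":-1},{"dx":-20,"dy":120,"dz":0,"rx":0,"ry":0,"rz":0,"claw":-1}])

```text
clock: 37.7
tool_pos: [453.5, 314.6, 200.8]
tcp_rot: [0.981, 0.193, -0.0, 0.0]
ft_force: [0.0, -0.0, -0.6]
gripper_width: 85.2
gripper_force: 0.0
```

```bash
python3 - <<'E'
from h import *
d=get_image("top"); save(d["img"],"t5.png",(185,445,120,270),3)
s=get_image("scene"); save(s["img"],"s5.png",(150,330,80,300),2.6)
E
```

```text
(no output)
```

View pics/t5.png

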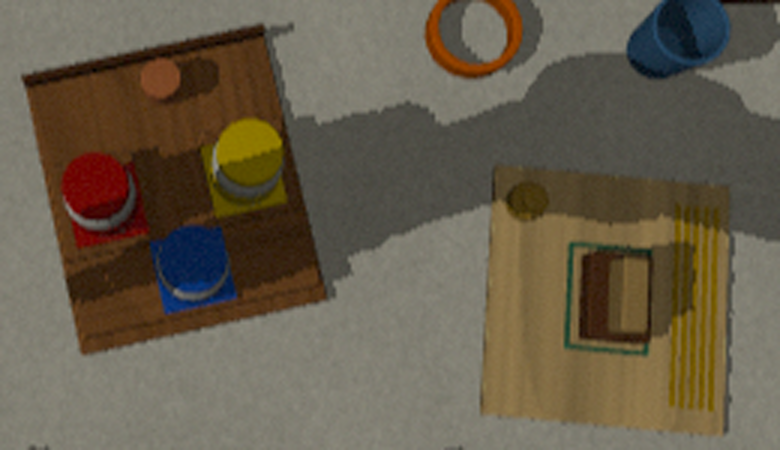

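View pics/s5.png

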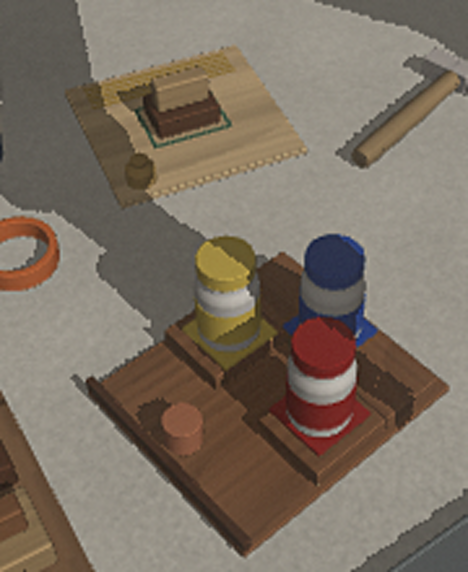

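All three jars stand upright on their own tiles, with lids at (217,183), (268,171) and (249,207), within a pixel of where they started. The block sits inside the green rectangle.

```bash
python3 -c "
from workcell import *
print(job_done())"
```

```text
the job is handed in; nothing more can be done
None
```

The job is handed in: the block stands upright, about 2 mm and 1° from square in the middle of the green rectangle, and all three jars are back upright on their own tiles, with nothing dropped, in about 38 s.

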